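Shut one door of the reagent cabinet on its roller catch, open the other and rack a bottle

TASK

The left door (red handle, acids) of the reagent cabinet has been left standing open: push it gently, without slamming or forcing, until it snaps home on its roller catch and stays shut by itself. Only then, so that acids and bases are never open together, pull the right door (blue handle) through its catch, leave it standing wide open, and stand the blue-capped bottle upright in the rack on the inside of that door. Do not disturb the amber bottle, the beaker or the yellow box.

Things in the scene. Friction and masses are not known exactly. Their poses are not given: they have to be found in the camera images.
- cabinet: White bench-top reagent cabinet, fixed to the bench: 200 mm deep (x) x 440 mm wide (y) x 240 mm high. Origin: centre of its underside; x points from its front into the cabinet (away from the robot), y to the robot's left, z up. Two doors hang in front of it.
- left_door: Left door (white, red handle), 212 x 214 x 14 mm thick, lower edge 14 mm above the bench. Origin: on its vertical hinge axis (cabinet x -102, y +218 mm) at bench height; axes move with it and are the cabinet's when shut: the leaf runs from the hinge towards -y, inner face at x = 0, outer at x = -14 mm. Pushing on at the handle with over 20 N once it is home is forcing it; 2 rad/s is slamming.
- left_hinge (a joint): Angle of the left door, rad: 0 = lying on the cabinet front, growing as it opens towards the robot; 0.6 to 1.15 at the start; stays where it is left (about 1 N at the handle moves it). The catch is screwed in long slots, so the shut position is not known beforehand: snapped home, the door rests somewhere between 0 and 0.077 rad (free edge 0 to 15 mm proud).
- left_handle (a point): Middle of the left door's red bar handle: round bar 10 mm thick, 90 mm long, horizontal along the door's y, 150 mm from the hinge axis, 205 mm above the bench (35 mm below the cabinet's top), its axis 40 mm in front of the outer face (door x -54 mm), a leg at each end. Axes as the door's.
- right_door: Right door (white, blue handle), mirror image of the left: origin on its vertical hinge axis (cabinet x -102, y -218 mm) at bench height; the leaf runs from the hinge towards its own +y; inner face at x = 0, outer face at x = -14 mm. Shut and held by its own roller catch at the start.
- right_hinge (a joint): Angle of the right door, rad: 0 = shut, growing to 1.9 as it opens towards the robot. Pulled at the handle its catch lets go at about 6 to 10 N within the first 4 mm, then pushes the door on outwards. Elsewhere it stays where it is left (light friction). Wide open means more than 1.2.
- right_handle (a point): Middle of the right door's blue bar handle, 150 mm from the hinge axis; the same bar, height and stand-off as on the left. Axes as the right door's.
- right_rack (a point): Centre of the floor of the grey rack on the inside of the right door: 100 mm above the bench, 100 mm from the hinge axis, 31 mm in from the inner face; axes as the door's. Inside 132 mm long (y) and 62 mm deep (x), from the door's face to a front wall 26 mm above the floor; open above. The door's top edge is 228 mm above the bench.
- blue_bottle: Clear reagent bottle with paper label and ribbed blue screw cap, 0.15 to 0.31 kg. Origin: centre of its base, z up. Body 52 mm diameter up to 70 mm, neck, then the cap: 40 mm diameter from 85 to 110 mm height.
- amber_bottle: Bystander: the same bottle in amber glass with orange cap. Origin: centre of its base. The two bottles stand one on each side of the cabinet, either way round.
- beaker: Bystander: glass beaker, 68 mm diameter, 90 mm high, on the bench to the left of the cabinet. Origin: centre of its base.
- tip_box: Bystander: yellow pipette-tip box with clear lid, 80 x 120 x 55 mm, on the rear half of the cabinet's top. Origin: centre of its underside.
- left_spear (a point): Round head (10 mm) of the steel spear on the left door's inside, 195 mm from the hinge axis, 190 mm up. It meets the catch's two sprung rollers 10 mm before the shut position; the door then resists with 6 to 11 N at the handle, ever less over the last 6 mm; 3 mm before shut it goes over and the rollers draw it onto a firm rubber-faced stop. Let go before that, it is pushed out again.
Things that resemble listed ones, but are neither listed nor needed, are in the scene too. What is shaped like the blue_bottle but turquoise is not meant.

How it is judged:
On the way, in this order (a step that is already met when the one before it is completed fails the run):
1. the left door has snapped home and stays shut by itself, the fingers off it (contact force between left_catch_c0 and left_door above 1 N and value of joint left_hinge below 0.09 rad and contact force between each of the arm, the fingers and left_door below 0.5 N), for 0.3 s.
2. the right door has been pulled wide open (value of joint right_hinge above 1.2 rad), for 0.2 s.
At the end, for the whole second after the job is handed in: Left door snapped home: held on its stop by the rollers with over 1 N (angle under 0.09 rad). Right door open by over 1.2 rad. Blue-capped bottle upright (0.12 rad) and still on the floor of the right door's rack (base within 6 mm in height, 15 mm across, 50 mm along of its centre) (contact force between left_catch_c0 and left_door above 1 N and value of joint left_hinge below 0.09 rad and value of joint right_hinge above 1.2 rad and z of blue_bottle in the frame of right_rack between -0.006 and 0.006 m and x of blue_bottle in the frame of right_rack between -0.015 and 0.015 m and y of blue_bottle in the frame of right_rack between -0.05 and 0.05 m and angle between blue_bottle's own z axis and vertical below 0.12 rad and linear speed of blue_bottle below 0.02 m/s); the robot touches nothing.
It fails at once if the left door is forced: the robot bears on it so that it presses on its stop with more than 24 N (contact force between left_catch_c0 and left_door above 24 N and contact force between any of the fingers, the arm and left_door above 12 N).
It fails at once if the left door is slammed: it swings shut faster than 2 rad/s while still open by more than 0.15 rad (value of joint left_hinge above 0.15 rad and velocity of joint left_hinge below -2 rad/s).
It fails at once if both doors stand open together (each by more than 0.15 rad) (value of joint each of left_hinge, right_hinge above 0.15 rad).
It fails at once if the amber bottle, the beaker or the yellow box is moved by more than 30 mm (distance of any of amber_bottle, beaker, tip_box from where it was at the start of the episode above 0.03 m).
It also fails if it takes over 72 s, if anything falls off the work surface, if the arm or the gripper's body presses on something with over 40 N, if the wrist force passes 120 N, or if a joint passes its speed limit or range.

ROBOT

A 6-joint arm with a two-finger parallel gripper is mounted at the origin on the work surface. World frame = base frame: x ahead of the robot, y to its left, z up, the work surface at z = 0. Lengths are in m, angles in rad, forces in N, time in s.
With the tool pointing down it reaches from about 0.35 to 0.975 m from the base axis. Payload 7.1 kg.
Tool frame: the origin (TCP) lies midway between the tips of the shut fingers; the grasp point (between the pads) lies 19 mm behind it (manip.grip_point_offset is the distance from the TCP to the grasp point, in m); z points along the fingers, y is the line along which they close (so a half turn about z gives the same grasp; the last joint's range is limited). The gripper opens to 88 mm and grips with 3 to 60 N. Pads are 20 mm wide; open, the fingers measure 115 mm over their backs; the gripper's body (75 mm by 178 mm) begins 61 mm behind the grasp point.
Start: joints at [1.251, 0.423, 1.63, -0, 1.089, -0.019], TCP at [0.185, 0.597, 0.223] pointing down, gripper open.
Joint ranges: [-3, 3], [-0.9, 2.11], [0.09, 2.58], [-1.31, 4.45], [0.11, 2.69], [-2.54, 2.54]. Speed limits (rad/s): [2.39, 2.39, 3.01, 3.14, 3.14, 3.14].

INTERFACE

Orientations are given as a unit quaternion [x, y, z, w].
In Python, from bench import manip gives the robot as it stands.
- The arm moves only by the tool carry_out, never from a script. Its argument "deltas" is one flat list of numbers, 5 for each row, row after row: the shift along the tool's x, y, z in m, then the turn about the tool's z in degrees, then the opening, from 0 (shut) to 1 (fully open). In form: [dx, dy, dz, roll, hand, dx, dy, dz, roll, hand, ...]. A call has exactly 5 rows; each row is the pose to reach, as a shift and turn from the pose commanded when the call began, along the tool's axes at that moment; what a row does not reach only later rows make up. A row lasts 1/8 s, in which the tool goes at most 62.5 mm and 10.7 degrees, less where a joint would pass 70% of its speed; a pose out of reach is approached as far as the arm can. A call with a gripper value outside its range is refused whole. The fingers move at their own pace and stop on an object; "grip_force" is the grip in N (left out, the last holds). Time passes only in rows, so rows that repeat a pose let the fingers close, or fill a call up. It gives the time, the measured TCP pose, the force, the opening and the grip force at its end, in the units of the state.
- manip.get_state(): the state, without advancing time (a new reading comes with each control period).
- manip.grab_frame(name): name is "scene" or "top" or "wrist"; returns the picture (384x512x3 uint8, red, green, blue); there is no depth.
- manip.get_calibration(name): a dict with "fx", "fy", "cx", "cy" (pixels), "rvec" (rotation vector, rad) and "tvec" (3), from world to camera coordinates, as OpenCV has them. Camera axes: x right, y down, z forward; pixel columns grow to the right and rows downward; lengths in m; the calibration is good to about 2 mm. A picture is of the moment at which its call begins: read the wrist's pose just before it. get_calibration takes no time and is no camera call; for the wrist camera it gives the pose at the moment of the call.
- manip.job_done(): hands the job in; it is judged then, once.
Trained networks look in the newest picture that a camera, given by its name, has taken for a name from the list of things; names that differ only in an ending like _2 or _b are one class to them, and where a whole thing is asked for, a point or a joint stands for the part that bears it (a point fixed in the world has none). Each returns a list of dicts, best first, with "confidence" (0 to 1); they miss things now and then, are a little off and sometimes report something else, mostly with a low value. They report only what shows in the picture. A call takes as long as a camera call. They do not tell look-alikes from the thing itself.
- manip.search_frame(label, camera): "position" ([x, y, z] in m, in world coordinates, good to about 4 mm: the middle of the surface that is visible of it).
- manip.regions_of(label, camera): "region" (384x512 bool, what is visible of it).
The state is a dict: "clock": time; "q": joint angles; "joint_vel": joint speeds; "effort": joint torques, N m; "tcp_pos": TCP position; "orientation": TCP orientation; "contact_force": force on the tool from outside, world axes, zero at the start; "ft_torque": the same for the moment, N m; "grip_width": finger opening in m; "finger_force": force on a finger pad.
Only numpy, scipy, OpenCV 4.12 (cv2) and the standard library are available. Lean on these libraries where they do the work, as an engineer would, in place of code of your own. Each camera call takes 0.05 s, during which the arm holds its last target. There are 200 camera calls.

## Working session

There is one attempt and no reset: what is moved stays moved. The work goes in short steps, Python scripts to look and compute and a tool call to move; the robot and the scene stay as the last step left them, time stands still between calls to the robot, and variables do not carry over. Pictures are saved under pics/ and viewed, at most 10 in all, crops included, and the job is handed in when it is done.

Besides the shell and the picture viewer there is one more tool, called after "Request:" as name(argument=value, ...) on one line, values as JSON. carry_out: Moves the arm, as the interface text tells. Its arguments: {"type":"object","properties":{"deltas":{"type":"array","items":{"type":"number"}},"grip_force":{"type":"number"}},"required":["deltas"]}

```bash
mkdir -p pics; ls; cat > h.py <<'E'
from bench import manip
import numpy as np, cv2
from scipy.spatial.transform import Rotation as R
def cal(n):
    c=manip.get_calibration(n);K=np.array([[c['fx'],0,c['cx']],[0,c['fy'],c['cy']],[0,0,1.]])
    return K,np.array(c['rvec'],float),np.array(c['tvec'],float)
def proj(n,P):
    K,r,t=cal(n);return cv2.projectPoints(np.array(P,float).reshape(-1,3),r,t,K,None)[0].reshape(-1,2)
def ray(n,uv,z):
    K,r,t=cal(n);Rm=cv2.Rodrigues(r)[0];o=-Rm.T@t;d=Rm.T@np.linalg.inv(K)@np.array([uv[0],uv[1],1.]);return o+d*(z-o[2])/d[2]
E
python3 - <<'E'
from h import *
s=manip.get_state();print({k:np.round(v,3).tolist() for k,v in s.items()})
fr=[manip.grab_frame(n) for n in('scene','top')]
im=cv2.cvtColor(np.vstack(fr),cv2.COLOR_RGB2BGR);cv2.imwrite('pics/a.png',cv2.resize(im,(800,1200))[:600]);cv2.imwrite('pics/b.png',cv2.resize(im,(800,1200))[600:])
for c in('scene','top'):
    for l in['cabinet','left_door','left_handle','right_door','right_handle','right_rack','blue_bottle','amber_bottle','beaker','tip_box']:
        print(c,l,[(np.round(d['position'],3).tolist(),round(d['confidence'],2)) for d in manip.search_frame(l,c)][:3])
E
```

```text
pics
{'clock': 0.0, 'q': [1.251, 0.424, 1.631, 0.0, 1.089, -0.019], 'joint_vel': [-0.001, -0.002, 0.002, 0.0, -0.0, 0.0], 'effort': [-0.002, -54.462, -27.367, 0.064, 0.023, -0.0], 'tcp_pos': [0.185, 0.596, 0.222], 'orientation': [0.15, 0.989, -0.001, -0.0], 'contact_force': [0.378, -0.523, 0.697], 'ft_torque': [0.01, -0.041, -0.027], 'finger_force': 0.0, 'grip_width': 0.088}
scene cabinet []
scene left_door [([0.53, 0.148, 0.137], 0.94), ([0.771, 0.071, 0.295], 0.23)]
scene left_handle [([0.526, 0.142, 0.14], 0.91)]
scene right_door [([0.62, -0.106, 0.224], 0.78), ([0.527, 0.144, 0.138], 0.59), ([0.459, 0.366, 0.077], 0.37)]
scene right_handle [([0.62, -0.106, 0.23], 0.55)]
scene right_rack [([0.621, -0.104, 0.228], 0.91)]
scene blue_bottle [([0.426, 0.266, 0.086], 0.68), ([0.36, 0.319, 0.08], 0.61), ([0.481, 0.467, 0.076], 0.58)]
scene amber_bottle [([0.487, -0.365, 0.09], 0.64)]
scene beaker [([0.628, 0.442, 0.053], 0.69)]
scene tip_box []
top cabinet [([0.686, -0.003, 0.244], 0.95), ([0.47, -0.352, 0.09], 0.64), ([0.613, -0.105, 0.209], 0.36)]
top left_door [([0.528, 0.15, 0.125], 0.92)]
top left_handle [([0.527, 0.151, 0.127], 0.6)]
top right_door [([0.613, -0.1, 0.21], 0.86)]
top right_handle [([0.614, -0.104, 0.21], 0.9)]
top right_rack [([0.616, -0.104, 0.209], 0.59)]
top blue_bottle [([0.472, 0.473, 0.093], 0.76), ([0.352, 0.325, 0.109], 0.58), ([0.448, 0.372, 0.101], 0.55)]
top amber_bottle [([0.469, -0.354, 0.092], 0.69)]
top beaker [([0.632, 0.439, 0.035], 0.62)]
top tip_box []
```

View pics/a.png

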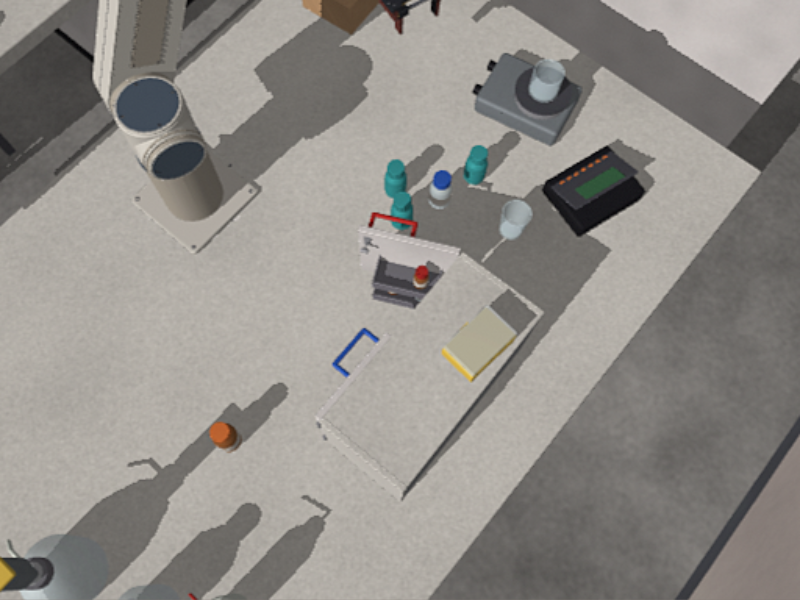

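View pics/b.png

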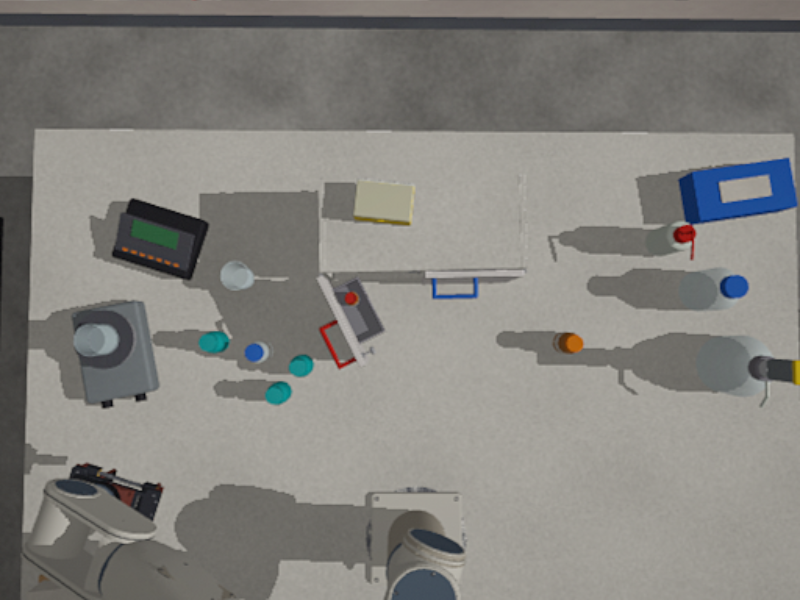

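The top view shows the left door ajar with its red handle at (340,340), the blue handle at (455,288), and the blue-capped bottle at (255,352) between three turquoise look-alikes. The amber bottle is at (570,343) on the right. Next I'll fit the cabinet pose and left-door angle to the handle colour masks.

```bash
cat > fit.py <<'E'
from h import *
from scipy.optimize import least_squares
def U(side):  # samples of the handle (door frame)
    s=-1 if side=='l' else 1
    b=[(-.054,s*y,.205) for y in np.linspace(.105,.195,31)]
    for y in(.11,.19): b+=[(x,s*y,.205) for x in np.linspace(-.05,-.016,10)]
    return np.array(b)
def world(p,side,ang,P):
    P=np.array(P,float)
    s=1 if side=='l' else -1   # left opens towards robot: leaf (-y) swings to -x
    a=-ang if side=='l' else ang
    Q=R.from_euler('z',a).apply(P)+[-.102,s*.218,0]
    return R.from_euler('z',p[2]).apply(Q)+[p[0],p[1],0]
def mask(fr,side):
    f=fr.astype(int);r,g,b=f[...,0],f[...,1],f[...,2]
    return (r>g+70)&(r>b+70) if side=='l' else (b>r+60)&(b>g+40)
if __name__=='__main__':
    data=[]
    for c in('scene','top'):
        fr=manip.grab_frame(c)
        for side,g in(('l',(.527,.15,.205)),('r',(.6,-.1,.205))):
            m=mask(fr,side);u=proj(c,[g])[0];yy,xx=np.nonzero(m)
            k=np.hypot(xx-u[0],yy-u[1])<45
            n,lab,st,_=cv2.connectedComponentsWithStats(m.astype(np.uint8))
            L=np.bincount(lab[yy[k],xx[k]]).argmax();yy,xx=np.nonzero(lab==L)
            data.append((c,side,np.c_[xx,yy].astype(float)));print(c,side,len(xx),xx.mean(),yy.mean())
    from scipy.spatial import cKDTree
    def res(v):
        out=[]
        for c,side,px in data:
            q=proj(c,world(v,side,v[3] if side=='l' else 0,U(side)))
            out+=[(cKDTree(q).query(px)[0]),cKDTree(px).query(q)[0]*1.]
        return np.concatenate(out)
    for a0 in(.7,1.1):
        s=least_squares(res,[.76,0,0,a0],diff_step=1e-4,loss='soft_l1');print(s.x,s.cost,len(s.fun))
    v=s.x;np.save('v.npy',v)
    for n,sd,a in(('red','l',v[3]),('blue','r',0)): print(n,world(v,sd,a,[(-.054,(-.15 if sd=='l' else .15),.205)]))
    for c in('scene','top'):
        for x in manip.search_frame('blue_bottle',c): print(c,np.round(x['position'],3),x['confidence'])
        fr=manip.grab_frame(c)
        hsv=cv2.cvtColor(fr,cv2.COLOR_RGB2HSV);m=((hsv[...,0]>108)&(hsv[...,0]<130)&(hsv[...,1]>130)).astype(np.uint8)
        n,l,st,ce=cv2.connectedComponentsWithStats(m)
        for i in range(1,n):
            if st[i,4]>20: print(c,ce[i],st[i,4],ray(c,ce[i],.105))
E
python3 fit.py
```

```text
scene l 102 251.8921568627451 140.7843137254902
scene r 132 225.06060606060606 223.45454545454547
top l 108 212.72222222222223 221.02777777777777
top r 105 291.3142857142857 186.43809523809523
[ 0.73006091 -0.00537911  0.02505197  1.13422279] 262.6324834328598 651
[ 0.73030037 -0.00583327  0.0222652   1.13490435] 262.61608154886585 651
red [[0.46505789 0.19192835 0.205     ]]
blue [[ 0.57585295 -0.0772895   0.205     ]]
scene [0.461 0.365 0.076] 0.63
scene [0.63  0.44  0.054] 0.58
scene [0.426 0.267 0.085] 0.57
scene [0.482 0.469 0.076] 0.56
scene [0.361 0.318 0.072] 0.5
scene [282.57142857 114.57142857] 105 [0.45299687 0.37461472 0.105     ]
scene [225.1953125 223.1328125] 128 [ 0.56280395 -0.05727718  0.105     ]
top [0.474 0.475 0.089] 0.65
top [0.445 0.372 0.101] 0.58
top [ 0.613 -0.102  0.21 ] 0.56
top [0.418 0.272 0.11 ] 0.48
top [500.38235294 107.20588235] 34 [ 0.88485525 -0.85724735  0.105     ]
top [445.203125   125.08854167] 384 [ 0.81748093 -0.65194916  0.105     ]
top [505.125   120.21875] 32 [ 0.83669756 -0.87355925  0.105     ]
top [469.09090909 135.47933884] 121 [ 0.77961369 -0.73915843  0.105     ]
top [465.09859155 182.47887324] 71 [ 0.60728403 -0.72075468  0.105     ]
```

```bash
cat >> h.py <<'E'
def yaw(s):
    y=R.from_quat(s['orientation']).as_matrix()[:,1];return np.degrees(np.arctan2(y[1],y[0]))
def st():
    s=manip.get_state();print('t',round(s['clock'],2),'tcp',np.round(s['tcp_pos'],4).tolist(),'yaw',round(yaw(s),1),'F',np.round(s['contact_force'],1).tolist(),'w',round(s['grip_width'],4),'q',np.round(s['q'],2).tolist());return s
def plan(T,base=None):
    "rows (x,y,z,yaw,hand) in world -> deltas, relative to base (x,y,z,yaw), default measured"
    s=manip.get_state();b=base if base is not None else [*s['tcp_pos'],yaw(s)]
    a=np.radians(b[3]);ty=np.array([np.cos(a),np.sin(a),0]);tz=np.array([0,0,-1.]);tx=np.cross(ty,tz)
    for i in range(0,len(T),5):
        o=[]
        for r in T[i:i+5]:
            d=np.array(r[:3])-b[:3];o+=[round(float(v),4) for v in(d@tx,d@ty,d@tz)]+[round(-(r[3]-b[3]),1),r[4]]
        print(o,'end',np.round(r[:4],4).tolist())
        b=list(T[min(i+4,len(T)-1)][:4]);a=np.radians(b[3]);ty=np.array([np.cos(a),np.sin(a),0]);tx=np.cross(ty,tz)
def line(b,e,n,hand): return [tuple(np.array(b)+(np.array(e)-np.array(b))*(i+1)/n)+(hand,) for i in range(n)]
E
cat > arc.py <<'E'
from fit import *
v=np.load('v.npy')
def hp(side,ang,off,z=.185,r=.15):
    p=world(v,side,ang,[(-.054-off,(-r if side=='l' else r),0)])[0];p[2]=z;return p
def ly(ang): return np.degrees(v[2]-ang)+90  # tool y along the bar
E
python3 - <<'E'
from arc import *
s=st();b=[*s['tcp_pos'],yaw(s)]
m=[.30,.42,.20,40]; e=[*hp('l',v[3],.05),ly(v[3])]
print(hp('l',v[3],.015),e)
plan(line(b,m,5,0)+line(m,e,5,0))
E
```

```text
t 1.4 tcp [0.1851, 0.5969, 0.2226] yaw 72.8 F [0.3, -0.2, 0.4] w 0.0877 q [1.25, 0.42, 1.63, -0.0, 1.09, -0.02]
[0.45842345 0.20538139 0.185     ] [np.float64(0.4429430876812799), np.float64(0.23677180735958928), np.float64(0.185), np.float64(26.25047214537733)]
[-0.0324, -0.027, 0.0045, np.float64(6.6), 0, -0.0648, -0.054, 0.0091, np.float64(13.1), 0, -0.0973, -0.081, 0.0136, np.float64(19.7), 0, -0.1297, -0.108, 0.0181, np.float64(26.2), 0, -0.1621, -0.1349, 0.0226, np.float64(32.8), 0] end [0.3, 0.42, 0.2, 40.0]
[-0.0464, -0.0017, 0.003, np.float64(2.7), 0, -0.0929, -0.0033, 0.006, np.float64(5.5), 0, -0.1393, -0.005, 0.009, np.float64(8.2), 0, -0.1858, -0.0066, 0.012, np.float64(11.0), 0, -0.2322, -0.0083, 0.015, np.float64(13.7), 0] end [0.4429, 0.2368, 0.185, 26.2505]
```

Request:
carry_out(deltas=[-0.032, -0.027, 0.005, 6.6, 0, -0.065, -0.054, 0.009, 13, 0, -0.097, -0.081, 0.014, 19.7, 0, -0.13, -0.108, 0.018, 26.2, 0, -0.162, -0.135, 0.022, 32.8, 0], grip_force=20)

```text
clock: 2.02
tcp_pos: [0.3006, 0.4189, 0.2007]
orientation: [0.425, 0.905, 0.0, 0.0]
contact_force: [0.4, 0.4, 0.2]
grip_width: 0.0415
finger_force: 0.0
```

Request:
carry_out(deltas=[-0.046, -0.002, 0.003, 2.7, 0, -0.093, -0.003, 0.006, 5.5, 0, -0.139, -0.005, 0.009, 8.2, 0, -0.186, -0.007, 0.012, 11, 0, -0.232, -0.008, 0.015, 13.7, 0])

```text
clock: 2.65
tcp_pos: [0.4437, 0.2358, 0.1858]
orientation: [0.529, 0.849, 0.0, 0.0]
contact_force: [-0.2, 1.1, -0.0]
grip_width: 0.0007
finger_force: 0.0
```

```bash
python3 - <<'E'
from arc import *
s=st();b=[*s['tcp_pos'],yaw(s)]
T=[]
for i,a in enumerate(np.linspace(1.06,.12,15)):
    T.append((*hp('l',a,.015),ly(a),0))
a=hp('l',v[3],.018);T=[(*a,ly(v[3]),0)]+T
plan(T[:15]); print(T[-1])
cv2.imwrite('pics/w.png',cv2.cvtColor(np.hstack([manip.grab_frame('wrist')]),cv2.COLOR_RGB2BGR))
E
```

```text
t 2.65 tcp [0.4437, 0.2358, 0.1858] yaw 26.2 F [-0.2, 1.1, -0.0] w 0.0007 q [0.46, 0.29, 1.93, 0.0, 0.92, 0.01]
[-0.0308, -0.0002, 0.0008, np.float64(-0.1), 0, -0.0452, -0.0049, 0.0008, np.float64(-4.4), 0, -0.0557, -0.0084, 0.0008, np.float64(-8.2), 0, -0.0665, -0.0112, 0.0008, np.float64(-12.1), 0, -0.0774, -0.0133, 0.0008, np.float64(-15.9), 0] end [0.4659, 0.1605, 0.185, 42.0832]
[-0.0102, -0.0043, 0.0, np.float64(-3.8), 0, -0.0207, -0.0079, 0.0, np.float64(-7.7), 0, -0.0314, -0.0108, 0.0, np.float64(-11.5), 0, -0.0423, -0.0129, 0.0, np.float64(-15.4), 0, -0.0533, -0.0144, 0.0, np.float64(-19.2), 0] end [0.4909, 0.1114, 0.185, 61.3182]
[-0.0102, -0.0043, 0.0, np.float64(-3.8), 0, -0.0207, -0.0079, 0.0, np.float64(-7.7), 0, -0.0314, -0.0108, 0.0, np.float64(-11.5), 0, -0.0423, -0.0129, 0.0, np.float64(-15.4), 0, -0.0533, -0.0144, 0.0, np.float64(-19.2), 0] end [0.5308, 0.0732, 0.185, 80.5532]
(np.float64(0.540164637106504), np.float64(0.06729064075335628), np.float64(0.185), np.float64(84.40020822183862), 0)
```

View pics/w.png

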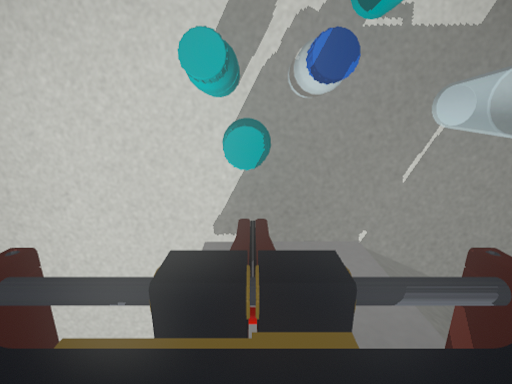

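The wrist view shows the blue cap at (333,55) among the turquoise ones, and the red handle just behind the shut fingers at (252,318). I'll push along the door's arc.

Request:
carry_out(deltas=[-0.031, 0, 0.001, 0, 0, -0.045, -0.005, 0.001, -4.4, 0, -0.056, -0.008, 0.001, -8.2, 0, -0.066, -0.011, 0.001, -12.1, 0, -0.077, -0.013, 0.001, -15.9, 0])

```text
clock: 3.32
tcp_pos: [0.4651, 0.1622, 0.1848]
orientation: [0.404, 0.915, 0.0, -0.0]
contact_force: [-0.2, 1.1, 0.7]
grip_width: 0.0006
finger_force: 0.6
```

Request:
carry_out(deltas=[-0.01, -0.004, 0, -3.8, 0, -0.021, -0.008, 0, -7.7, 0, -0.031, -0.011, 0, -11.5, 0, -0.042, -0.013, 0, -15.4, 0, -0.053, -0.014, 0, -19.2, 0])

```text
clock: 3.95
tcp_pos: [0.4899, 0.1134, 0.1847]
orientation: [0.246, 0.969, -0.0, -0.001]
contact_force: [-2.6, -0.4, 1.7]
grip_width: 0.0004
finger_force: 0.9
```

Request:
carry_out(deltas=[-0.01, -0.004, 0, -3.8, 0, -0.021, -0.008, 0, -7.7, 0, -0.031, -0.011, 0, -11.5, 0, -0.042, -0.013, 0, -15.4, 0, -0.053, -0.014, 0, -19.2, 0])

```text
clock: 4.58
tcp_pos: [0.5296, 0.0756, 0.1845]
orientation: [0.081, 0.997, -0.0, -0.001]
contact_force: [-1.0, -0.4, 1.3]
grip_width: 0.0005
finger_force: 1.0
```

```bash
python3 - <<'E'
from arc import *
s=st();b=[*s['tcp_pos'],yaw(s)]
T=[(*hp('l',a,.015),ly(a),0) for a in(.155,.14,.125,.11,.1)]
plan(T)
for a in(.2,.15,.1,.08,.05,0): print(a,hp('l',a,.015))
cv2.imwrite('pics/t1.png',cv2.resize(cv2.cvtColor(manip.grab_frame('top')[120:290,170:370],cv2.COLOR_RGB2BGR),None,fx=3,fy=3))
E
```

```text
t 4.58 tcp [0.5296, 0.0756, 0.1845] yaw 80.7 F [-1.0, -0.4, 1.3] w 0.0005 q [0.12, 0.34, 1.86, -0.0, 0.94, -1.29]
[-0.0064, -0.0043, -0.0005, np.float64(-1.7), 0, -0.0087, -0.0053, -0.0005, np.float64(-2.6), 0, -0.011, -0.0062, -0.0005, np.float64(-3.4), 0, -0.0133, -0.0071, -0.0005, np.float64(-4.3), 0, -0.0148, -0.0077, -0.0005, np.float64(-4.8), 0] end [0.543, 0.0657, 0.185, 85.5461]
0.2 [0.52903914 0.07440406 0.185     ]
0.15 [0.53592623 0.06985364 0.185     ]
0.1 [0.54303213 0.06565311 0.185     ]
0.08 [0.5459318  0.06407325 0.185     ]
0.05 [0.55033909 0.06181298 0.185     ]
0 [0.55782885 0.05834284 0.185     ]
```

View pics/t1.png

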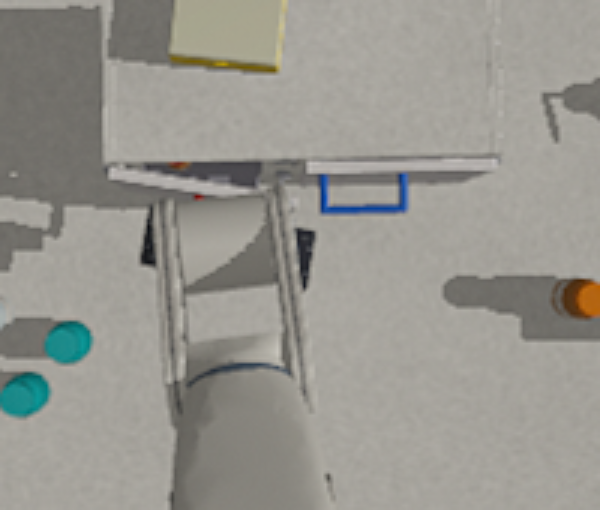

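The left door is now about 0.2 rad open, being pushed evenly. I'll slow down from here and watch the force.

Request:
carry_out(deltas=[-0.004, -0.002, 0, -1, 0, -0.006, -0.003, 0, -2, 0, -0.008, -0.004, 0, -3, 0, -0.009, -0.005, 0, -4, 0, -0.01, -0.0055, 0, -4, 0])

```text
clock: 5.25
tcp_pos: [0.5391, 0.0688, 0.1847]
orientation: [0.047, 0.999, 0.0, -0.0]
contact_force: [0.1, 1.4, -0.2]
grip_width: 0.0002
finger_force: 0.5
```

Request:
carry_out(deltas=[-0.0008, -0.0003, 0, 0, 0, -0.0016, -0.0006, 0, 0, 0, -0.0024, -0.0009, 0, 0, 0, -0.0032, -0.0012, 0, 0, 0, -0.004, -0.0015, 0, 0, 0])

```text
clock: 5.88
tcp_pos: [0.5414, 0.0676, 0.1846]
orientation: [0.047, 0.999, 0.0, -0.002]
contact_force: [-6.9, 5.0, 4.3]
grip_width: 0.0006
finger_force: 4.1
```

Request:
carry_out(deltas=[-0.0005, -0.0002, 0, 0, 0, -0.001, -0.0004, 0, 0, 0, -0.0015, -0.0006, 0, 0, 0, -0.002, -0.0008, 0, 0, 0, -0.0025, -0.001, 0, 0, 0])

```text
clock: 6.5
tcp_pos: [0.5458, 0.0656, 0.1848]
orientation: [0.047, 0.999, -0.0, 0.001]
contact_force: [0.2, 1.2, 1.2]
grip_width: 0.0006
finger_force: 0.0
```

Force rose to about 8 N, then dropped to zero, so it probably snapped. I'll back off and check that the door stays.

Request:
carry_out(deltas=[0.005, 0, 0, 0, 0, 0.02, 0, 0, 0, 0, 0.04, 0, 0, 0, 0, 0.06, 0, 0, 0, 0, 0.08, 0.0, 0, 0, 0])

```text
clock: 7.12
tcp_pos: [0.4641, 0.0732, 0.1846]
orientation: [0.047, 0.999, -0.0, -0.0]
contact_force: [0.6, -0.5, -0.3]
grip_width: 0.0005
finger_force: 0.0
```

```bash
python3 - <<'E'
from fit import *
from scipy.spatial import cKDTree
st();v=np.load('v.npy');fs={c:manip.grab_frame(c) for c in('scene','top')}
E=[]
def get(side,g,c):
    m=mask(fs[c],side);u=proj(c,[g])[0];yy,xx=np.nonzero(m);k=np.hypot(xx-u[0],yy-u[1])<30;return np.c_[xx,yy][k].astype(float)
D=[(c,s,get(s,g,c)) for c in fs for s,g in(('l',(.556,.06,.205)),('r',(.576,-.077,.205)))]
print([(c,s,len(p)) for c,s,p in D])
def res(w):
    o=[]
    for c,s,p in D:
        if len(p)<15: continue
        q=proj(c,world(w,s,w[3] if s=='l' else 0,U(s)));o.append(cKDTree(q).query(p)[0])
        if len(p)>80:o.append(cKDTree(p).query(q)[0])
    return np.concatenate(o)
s=least_squares(res,[*v[:3],.08],diff_step=1e-4,loss='soft_l1');print(s.x,s.cost)
cv2.imwrite('pics/t2.png',cv2.resize(cv2.cvtColor(np.hstack([fs['top'][120:290,170:370],fs['scene'][110:280,150:350]]),cv2.COLOR_RGB2BGR),None,fx=2,fy=2))
b=[*manip.get_state()['tcp_pos'],yaw(manip.get_state())]
E
```

```text
t 7.12 tcp [0.4641, 0.0732, 0.1846] yaw 84.6 F [0.6, -0.5, -0.3] w 0.0005 q [0.13, 0.25, 2.0, -0.0, 0.9, -1.34]
[('scene', 'l', 121), ('scene', 'r', 132), ('top', 'l', 107), ('top', 'r', 105)]
[ 0.73022827 -0.00570587  0.02281519  0.06001821] 281.0972634699822
```

View pics/t2.png

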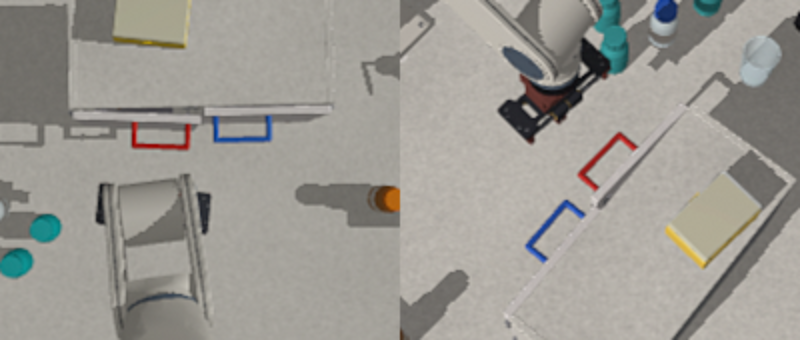

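The picture shows the left door resting about 0.06 rad from shut, with the fingers well clear at (155,205), so it has snapped home. Next, the blue handle.

```bash
python3 - <<'E'
from arc import *
np.save('v.npy',[.7302,-.0057,.0228,.06]);v[:]=np.load('v.npy')
s=st();b=[*s['tcp_pos'],yaw(s)]
h=hp('r',0,0);print(h)
m=[.50,0.0,.25,45];e=[h[0],h[1],.25,1.3];d=[h[0],h[1],.186,1.3]
plan(line(b,m,5,.41)+line(m,e,5,.41)+line(e,d,5,.41))
E
```

```text
t 7.22 tcp [0.463, 0.0732, 0.1845] yaw 84.6 F [0.3, 0.7, 0.2] w 0.0003 q [0.13, 0.25, 2.0, -0.0, 0.9, -1.34]
[ 0.57579081 -0.07723882  0.185     ]
[-0.0087, -0.0139, -0.0131, np.float64(7.9), 0.41, -0.0175, -0.0278, -0.0262, np.float64(15.8), 0.41, -0.0262, -0.0417, -0.0393, np.float64(23.8), 0.41, -0.035, -0.0555, -0.0524, np.float64(31.7), 0.41, -0.0437, -0.0694, -0.0655, np.float64(39.6), 0.41] end [0.5, 0.0, 0.25, 45.0]
[-0.0216, -0.0002, 0.0, np.float64(8.7), 0.41, -0.0433, -0.0004, 0.0, np.float64(17.5), 0.41, -0.0649, -0.0006, 0.0, np.float64(26.2), 0.41, -0.0866, -0.0008, 0.0, np.float64(35.0), 0.41, -0.1082, -0.001, 0.0, np.float64(43.7), 0.41] end [0.5758, -0.0772, 0.25, 1.3]
[0.0, 0.0, 0.0128, np.float64(-0.0), 0.41, 0.0, 0.0, 0.0256, np.float64(-0.0), 0.41, 0.0, 0.0, 0.0384, np.float64(-0.0), 0.41, 0.0, 0.0, 0.0512, np.float64(-0.0), 0.41, 0.0, 0.0, 0.064, np.float64(-0.0), 0.41] end [0.5758, -0.0772, 0.186, 1.3]
```

Request:
carry_out(deltas=[-0.009, -0.014, -0.013, 7.9, 0.41, -0.017, -0.028, -0.026, 15.8, 0.41, -0.026, -0.042, -0.039, 23.8, 0.41, -0.035, -0.056, -0.052, 31.7, 0.41, -0.044, -0.069, -0.066, 39.6, 0.41])

```text
clock: 7.85
tcp_pos: [0.5036, -0.0002, 0.2512]
orientation: [0.385, 0.923, 0.0, 0.0]
contact_force: [0.9, 0.5, 0.0]
grip_width: 0.0358
finger_force: 0.0
```

Request:
carry_out(deltas=[-0.022, 0, 0, 8.7, 0.41, -0.043, 0, 0, 17.5, 0.41, -0.065, -0.001, 0, 26.2, 0.41, -0.087, -0.001, 0, 35, 0.41, -0.108, -0.001, 0, 43.7, 0.41])

```text
clock: 8.48
tcp_pos: [0.5795, -0.0775, 0.2507]
orientation: [0.701, 0.713, 0.0, 0.0]
contact_force: [0.3, -0.1, 0.6]
grip_width: 0.0361
finger_force: 0.0
```

Request:
carry_out(deltas=[0, 0, 0.013, 0, 0.41, 0, 0, 0.025, 0, 0.41, 0, 0, 0.038, 0, 0.41, 0, 0, 0.051, 0, 0.41, 0, 0, 0.064, 0, 0.41])

```text
clock: 9.1
tcp_pos: [0.5784, -0.0764, 0.1857]
orientation: [0.699, 0.715, -0.0, -0.0]
contact_force: [-0.1, -1.0, -0.1]
grip_width: 0.0362
finger_force: 0.0
```

Request:
carry_out(deltas=[0, 0, 0, 0, 0.2, 0, 0, 0, 0, 0, 0, 0, 0, 0, 0, 0, 0, 0, 0, 0, 0, 0, 0, 0, 0], grip_force=12)

```text
clock: 9.72
tcp_pos: [0.5755, -0.0767, 0.1868]
orientation: [0.699, 0.715, -0.002, -0.002]
contact_force: [-11.1, -0.8, 7.3]
grip_width: 0.0093
finger_force: 12.0
```

```bash
python3 - <<'E'
from arc import *
s=st()
cx=[.5758,-.0772,.186,1.3]
off=0
A=[.01,.02,.03,.04,.05, .11,.17,.23,.29,.36,]+list(np.linspace(.43,1.42,15))
T=[(*hp('r',a,off,z=.186),1.3+np.degrees(a),0) for a in A]
plan(T,base=cx)
E
```

```text
t 9.72 tcp [0.5755, -0.0767, 0.1868] yaw 1.3 F [-11.1, -0.8, 7.3] w 0.0093 q [-0.15, 0.41, 1.75, -0.0, 0.99, -0.17]
[-0.0006, -0.0015, 0.0, np.float64(-0.6), 0, -0.0011, -0.003, 0.0, np.float64(-1.1), 0, -0.0017, -0.0045, 0.0, np.float64(-1.7), 0, -0.0023, -0.006, 0.0, np.float64(-2.3), 0, -0.0029, -0.0074, 0.0, np.float64(-2.9), 0] end [0.5684, -0.0803, 0.186, 4.1648]
[-0.0035, -0.0089, 0.0, np.float64(-3.4), 0, -0.0075, -0.0176, 0.0, np.float64(-6.9), 0, -0.0121, -0.026, 0.0, np.float64(-10.3), 0, -0.0171, -0.0341, 0.0, np.float64(-13.8), 0, -0.0236, -0.0432, 0.0, np.float64(-17.8), 0] end [0.5271, -0.107, 0.186, 21.9265]
[-0.0041, -0.0104, 0.0, np.float64(-4.0), 0, -0.0091, -0.0205, 0.0, np.float64(-8.1), 0, -0.0147, -0.0303, 0.0, np.float64(-12.1), 0, -0.021, -0.0396, 0.0, np.float64(-16.2), 0, -0.0279, -0.0485, 0.0, np.float64(-20.2), 0] end [0.4925, -0.151, 0.186, 42.1437]
[-0.0042, -0.0105, 0.0, np.float64(-4.1), 0, -0.0091, -0.0206, 0.0, np.float64(-8.1), 0, -0.0147, -0.0304, 0.0, np.float64(-12.2), 0, -0.021, -0.0397, 0.0, np.float64(-16.2), 0, -0.028, -0.0486, 0.0, np.float64(-20.3), 0] end [0.4752, -0.2044, 0.186, 62.4019]
[-0.0042, -0.0105, 0.0, np.float64(-4.1), 0, -0.0091, -0.0206, 0.0, np.float64(-8.1), 0, -0.0147, -0.0304, 0.0, np.float64(-12.2), 0, -0.021, -0.0397, 0.0, np.float64(-16.2), 0, -0.028, -0.0486, 0.0, np.float64(-20.3), 0] end [0.4775, -0.2604, 0.186, 82.66]
```

Request:
carry_out(deltas=[-0.001, -0.003, 0, -0.6, 0, -0.001, -0.005, 0, -1.1, 0, -0.002, -0.007, 0, -1.7, 0, -0.002, -0.008, 0, -2.3, 0, -0.003, -0.01, 0, -2.9, 0])

```text
clock: 10.35
tcp_pos: [0.5677, -0.08, 0.1868]
orientation: [0.681, 0.733, -0.001, -0.001]
contact_force: [-2.3, 2.3, 1.1]
grip_width: 0.0094
finger_force: 12.0
```

Request:
carry_out(deltas=[-0.0035, -0.009, 0, -3.4, 0, -0.0075, -0.0175, 0, -6.9, 0, -0.012, -0.026, 0, -10.3, 0, -0.017, -0.034, 0, -13.8, 0, -0.0235, -0.043, 0, -17.8, 0])

```text
clock: 10.98
tcp_pos: [0.5273, -0.1063, 0.1869]
orientation: [0.558, 0.83, 0.0, -0.0]
contact_force: [-0.6, 2.2, -0.3]
grip_width: 0.0094
finger_force: 12.0
```

Request:
carry_out(deltas=[-0.004, -0.0105, 0, -4, 0, -0.009, -0.0205, 0, -8.1, 0, -0.0145, -0.0305, 0, -12.1, 0, -0.021, -0.0395, 0, -16.2, 0, -0.028, -0.0485, 0, -20.2, 0])

```text
clock: 11.6
tcp_pos: [0.4926, -0.1507, 0.1868]
orientation: [0.404, 0.915, 0.0, -0.0]
contact_force: [0.6, 2.4, -1.3]
grip_width: 0.0096
finger_force: 12.0
```

```bash
python3 - <<'E'
from arc import *
s=st(); print(hp('r',.71,0))
E
```

```text
t 11.6 tcp [0.4926, -0.1507, 0.1868] yaw 42.3 F [0.6, 2.4, -1.3] w 0.0096 q [-0.32, 0.31, 1.9, 0.0, 0.93, -1.06]
[ 0.49271502 -0.15059659  0.185     ]
```

Tracking the arc well, so I'll continue, release, and rise.

Request:
carry_out(deltas=[-0.004, -0.0105, 0, -4.1, 0, -0.009, -0.0205, 0, -8.1, 0, -0.0145, -0.0305, 0, -12.2, 0, -0.021, -0.0395, 0, -16.2, 0, -0.028, -0.0485, 0, -20.3, 0])

```text
clock: 12.22
tcp_pos: [0.4756, -0.2043, 0.1869]
orientation: [0.237, 0.972, -0.0, 0.0]
contact_force: [-1.4, 0.8, -1.6]
grip_width: 0.0099
finger_force: 12.0
```

Request:
carry_out(deltas=[-0.004, -0.0105, 0, -4.1, 0, -0.009, -0.0205, 0, -8.1, 0, -0.0145, -0.0305, 0, -12.2, 0, -0.021, -0.0395, 0, -16.2, 0, -0.028, -0.0485, 0, -20.3, 0])

```text
clock: 12.85
tcp_pos: [0.4783, -0.2603, 0.1869]
orientation: [0.062, 0.998, -0.0, 0.0]
contact_force: [0.6, 0.7, -2.1]
grip_width: 0.0096
finger_force: 12.0
```

Request:
carry_out(deltas=[0, 0, 0, 0, 0.2, 0, 0, 0, 0, 0.41, 0, 0, 0, 0, 0.41, 0, 0, -0.03, 0, 0.41, 0, 0, -0.075, 0, 0.41])

```text
clock: 13.48
tcp_pos: [0.4774, -0.2591, 0.2614]
orientation: [0.063, 0.998, 0.001, -0.001]
contact_force: [0.2, -0.5, -0.7]
grip_width: 0.0362
finger_force: 0.0
```

```bash
python3 - <<'E'
from fit import *
from scipy.spatial import cKDTree
s=st();v=np.load('v.npy')
c='top'
b=[*s['tcp_pos'],yaw(s)]
e=[.440,.300,.24,0]  # observe/approach
m=[.44,.03,.26,40]
plan(line(b,m,5,.41)+line(m,e,5,1.))
E
```

```text
t 13.47 tcp [0.4774, -0.2591, 0.2614] yaw 82.8 F [0.2, -0.5, -0.7] w 0.0362 q [-0.52, 0.26, 1.77, -0.0, 1.11, -1.96]
[0.0147, 0.0564, 0.0003, np.float64(8.6), 0.41, 0.0294, 0.1128, 0.0006, np.float64(17.1), 0.41, 0.0441, 0.1692, 0.0008, np.float64(25.7), 0.41, 0.0589, 0.2256, 0.0011, np.float64(34.2), 0.41, 0.0736, 0.282, 0.0014, np.float64(42.8), 0.41] end [0.44, 0.03, 0.26, 40.0]
[0.0414, 0.0347, 0.004, np.float64(8.0), 1.0, 0.0827, 0.0694, 0.008, np.float64(16.0), 1.0, 0.1241, 0.1041, 0.012, np.float64(24.0), 1.0, 0.1655, 0.1388, 0.016, np.float64(32.0), 1.0, 0.2068, 0.1736, 0.02, np.float64(40.0), 1.0] end [0.44, 0.3, 0.24, 0.0]
```

Request:
carry_out(deltas=[0.015, 0.056, -0.002, 8.6, 0.41, 0.029, 0.113, -0.002, 17.1, 0.41, 0.044, 0.169, -0.001, 25.7, 0.41, 0.059, 0.226, 0, 34.2, 0.41, 0.074, 0.282, 0.001, 42.8, 0.41])

```text
clock: 14.1
tcp_pos: [0.44, 0.0304, 0.261]
orientation: [0.424, 0.906, 0.0, 0.0]
contact_force: [0.7, -0.0, -0.3]
grip_width: 0.0361
finger_force: 0.0
```

Request:
carry_out(deltas=[0.041, 0.035, 0.004, 8, 1, 0.083, 0.069, 0.008, 16, 1, 0.124, 0.104, 0.012, 24, 1, 0.166, 0.139, 0.016, 32, 1, 0.207, 0.174, 0.02, 40, 1])

```text
clock: 14.72
tcp_pos: [0.4399, 0.3009, 0.2408]
orientation: [0.708, 0.706, 0.0, 0.0]
contact_force: [2.0, -0.4, -0.5]
grip_width: 0.0828
finger_force: 0.0
```

```bash
cat > meas.py <<'E'
from fit import *
from scipy.spatial import cKDTree
s=st();v=np.load('v.npy')
fs={c:manip.grab_frame(c) for c in('scene','top','wrist')}
g=world(v,'r',1.42,[(-.054,.15,.205)])[0]
D=[]
for c in('scene','top'):
    m=mask(fs[c],'r');u=proj(c,[g])[0];yy,xx=np.nonzero(m);k=np.hypot(xx-u[0],yy-u[1])<28;D.append((c,np.c_[xx,yy][k].astype(float)))
def res(a): 
    o=[]
    for c,p in D:
        q=proj(c,world(v,'r',a[0],U('r')));o+=[cKDTree(q).query(p)[0],cKDTree(p).query(q)[0]]
    return np.concatenate(o)
r=least_squares(res,[1.4],diff_step=1e-4,loss='soft_l1');print('right ang',r.x,r.cost,[len(p) for _,p in D])
print('rack',world(v,'r',r.x[0],[(.031,.1,.1)]))
for c in('scene','top','wrist'):
    hsv=cv2.cvtColor(fs[c],cv2.COLOR_RGB2HSV);m=((hsv[...,0]>108)&(hsv[...,0]<130)&(hsv[...,1]>110)).astype(np.uint8)
    n,l,t,ce=cv2.connectedComponentsWithStats(m)
    for i in range(1,n):
        if t[i,4]>20:
            w=ray(c,ce[i],.108)
            if abs(w[0]-.45)<.06 and abs(w[1]-.37)<.06: print(c,ce[i],t[i],w)
E
python3 meas.py; python3 - <<'E'
from h import *
for c in('top','wrist'):
    for x in manip.search_frame('blue_bottle',c): print(c,np.round(x['position'],3),round(x['confidence'],2))
cv2.imwrite('pics/d.png',cv2.cvtColor(np.vstack([manip.grab_frame('wrist')[:260],manip.grab_frame('top')[100:290]]),cv2.COLOR_RGB2BGR))
E
```

```text
t 14.72 tcp [0.4399, 0.3009, 0.2408] yaw -0.2 F [2.0, -0.4, -0.5] w 0.0828 q [0.58, 0.27, 1.82, -0.0, 1.06, 0.58]
right ang [1.43638126] 156.91230358188443 [148, 112]
rack [[ 0.53727162 -0.18402329  0.1       ]]
scene [283.95652174 117.17391304] [279 112  10   9  46] [0.46410734 0.36839221 0.108     ]
wrist [261.38762511 117.68607825] [ 243   99   38   39 1099] [0.44906797 0.37589045 0.108     ]
top [0.471 0.475 0.093] 0.73
top [0.419 0.274 0.106] 0.72
wrist [0.364 0.338 0.106] 0.94
wrist [0.447 0.376 0.108] 0.8
wrist [0.424 0.284 0.108] 0.68
wrist [0.469 0.472 0.095] 0.6
```

View pics/d.png

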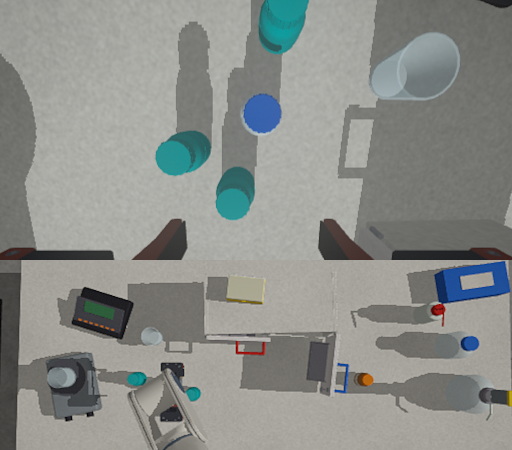

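The wrist view has the blue cap at (262,114), clear of the turquoise caps, and the top view shows the right door wide open at (330,365). I'll go down on the cap.

```bash
python3 - <<'E'
from h import *
s=st();b=[*s['tcp_pos'],yaw(s)]
m=[.449,.376,.16,0];e=[.449,.376,.079,0]
plan(line(b,m,5,.7)+line(m,e,5,.7))
E
```

```text
t 15.07 tcp [0.4402, 0.2978, 0.2407] yaw 0.1 F [-0.1, -0.3, -0.3] w 0.0879 q [0.57, 0.26, 1.82, -0.0, 1.06, 0.57]
[0.0156, 0.0018, 0.0161, np.float64(0.0), 0.7, 0.0313, 0.0036, 0.0323, np.float64(0.0), 0.7, 0.0469, 0.0053, 0.0484, np.float64(0.0), 0.7, 0.0625, 0.0071, 0.0646, np.float64(0.1), 0.7, 0.0782, 0.0089, 0.0807, np.float64(0.1), 0.7] end [0.449, 0.376, 0.16, 0.0]
[0.0, 0.0, 0.0162, np.float64(-0.0), 0.7, 0.0, 0.0, 0.0324, np.float64(-0.0), 0.7, 0.0, 0.0, 0.0486, np.float64(-0.0), 0.7, 0.0, 0.0, 0.0648, np.float64(-0.0), 0.7, 0.0, 0.0, 0.081, np.float64(-0.0), 0.7] end [0.449, 0.376, 0.079, 0.0]
```

Request:
carry_out(deltas=[0.016, 0.002, 0.016, 0, 0.7, 0.031, 0.004, 0.032, 0, 0.7, 0.047, 0.005, 0.048, 0, 0.7, 0.062, 0.007, 0.065, 0, 0.7, 0.078, 0.008, 0.081, 0, 0.7])

```text
clock: 15.7
tcp_pos: [0.4481, 0.3779, 0.1581]
orientation: [0.706, 0.708, -0.0, -0.0]
contact_force: [-0.5, 1.3, -0.1]
grip_width: 0.0614
finger_force: 0.0
```

Request:
carry_out(deltas=[0, 0, 0.016, 0, 0.7, 0, 0, 0.032, 0, 0.7, 0, 0, 0.049, 0, 0.7, 0, 0, 0.065, 0, 0.7, 0, 0, 0.081, 0, 0.7])

```text
clock: 16.32
tcp_pos: [0.4483, 0.3767, 0.0777]
orientation: [0.707, 0.708, 0.0, 0.0]
contact_force: [0.4, -0.1, -0.6]
grip_width: 0.0613
finger_force: 0.0
```

Request:
carry_out(deltas=[0, 0, 0, 0, 0.7, 0, 0, 0, 0, 0.3, 0, 0, 0, 0, 0.3, 0, 0, 0, 0, 0.3, 0, 0, 0, 0, 0.3], grip_force=25)

```text
clock: 16.95
tcp_pos: [0.4488, 0.3772, 0.0793]
orientation: [0.707, 0.708, 0.001, 0.0]
contact_force: [0.3, 0.7, 3.2]
grip_width: 0.0395
finger_force: 25.0
```

```bash
python3 - <<'E'
from arc import *
s=st();b=[*s['tcp_pos'],yaw(s)];A=1.436
rk=world(v,'r',A,[(.031,.1,.1)])[0]; yw=np.degrees(v[2]+A)-90; print(rk,yw)
u=[b[0],b[1],.22,b[3]]; m=[.47,.08,.24,0]
up=[rk[0],rk[1],.24,yw]
plan(line(b,u,5,.3)+line(u,m,5,.3)+line(m,up,5,.3))
E
```

```text
t 16.95 tcp [0.4488, 0.3772, 0.0793] yaw 0.1 F [0.3, 0.7, 3.2] w 0.0395 q [0.68, 0.56, 1.8, -0.0, 0.78, 0.68]
[ 0.53728762 -0.18398672  0.1       ] -6.416916846315516
[0.0, 0.0, -0.0281, np.float64(-0.0), 0.3, 0.0, 0.0, -0.0563, np.float64(-0.0), 0.3, 0.0, 0.0, -0.0844, np.float64(-0.0), 0.3, 0.0, 0.0, -0.1125, np.float64(-0.0), 0.3, 0.0, 0.0, -0.1407, np.float64(-0.0), 0.3] end [0.4488, 0.3772, 0.22, 0.0847]
[-0.0595, 0.0042, -0.004, np.float64(0.0), 0.3, -0.1189, 0.0083, -0.008, np.float64(0.0), 0.3, -0.1784, 0.0125, -0.012, np.float64(0.1), 0.3, -0.2378, 0.0166, -0.016, np.float64(0.1), 0.3, -0.2973, 0.0208, -0.02, np.float64(0.1), 0.3] end [0.47, 0.08, 0.24, 0.0]
[-0.0528, 0.0135, 0.0, np.float64(1.3), 0.3, -0.1056, 0.0269, 0.0, np.float64(2.6), 0.3, -0.1584, 0.0404, 0.0, np.float64(3.9), 0.3, -0.2112, 0.0538, 0.0, np.float64(5.1), 0.3, -0.264, 0.0673, 0.0, np.float64(6.4), 0.3] end [0.5373, -0.184, 0.24, -6.4169]
```

Request:
carry_out(deltas=[0, 0, -0.014, 0, 0.3, 0, 0, -0.042, 0, 0.3, 0, 0, -0.084, 0, 0.3, 0, 0, -0.126, 0, 0.3, 0, 0, -0.146, 0, 0.3])

```text
clock: 17.58
tcp_pos: [0.4487, 0.3773, 0.2279]
orientation: [0.707, 0.708, 0.002, 0.0]
contact_force: [0.5, 0.6, -2.4]
grip_width: 0.0393
finger_force: 25.0
```

Request:
carry_out(deltas=[-0.015, 0.001, -0.004, 0, 0.3, -0.045, 0.003, -0.008, 0, 0.3, -0.08, 0.005, -0.012, 0, 0.3, -0.115, 0.008, -0.016, 0, 0.3, -0.15, 0.01, -0.018, 0, 0.3])

```text
clock: 18.2
tcp_pos: [0.4574, 0.2245, 0.2418]
orientation: [0.707, 0.708, -0.001, -0.0]
contact_force: [0.7, 1.2, -2.7]
grip_width: 0.0394
finger_force: 25.0
```

Request:
carry_out(deltas=[-0.035, 0.003, 0, 0, 0.3, -0.07, 0.006, 0, 0, 0.3, -0.105, 0.008, 0, 0, 0.3, -0.14, 0.01, 0, 0, 0.3, -0.17, 0.015, 0, 0, 0.3])

```text
clock: 18.82
tcp_pos: [0.472, 0.0549, 0.2416]
orientation: [0.707, 0.707, -0.001, -0.001]
contact_force: [0.4, -0.1, -2.4]
grip_width: 0.0397
finger_force: 25.0
```

Request:
carry_out(deltas=[-0.035, 0.008, 0, 1, 0.3, -0.07, 0.017, 0, 2, 0.3, -0.105, 0.026, 0, 3, 0.3, -0.135, 0.034, 0, 4, 0.3, -0.15, 0.038, 0, 5, 0.3])

```text
clock: 19.45
tcp_pos: [0.5108, -0.0946, 0.2417]
orientation: [0.738, 0.675, -0.001, -0.001]
contact_force: [0.4, 0.8, -2.4]
grip_width: 0.0399
finger_force: 25.0
```

```bash
python3 meas.py; python3 - <<'E'
from arc import *
s=st();b=[*s['tcp_pos'],yaw(s)]
cv2.imwrite('pics/e.png',cv2.cvtColor(np.vstack([manip.grab_frame('wrist')[:260],cv2.resize(manip.grab_frame('scene')[180:300,120:320],(512,307))]),cv2.COLOR_RGB2BGR))
A=1.436
rk=world(v,'r',A,[(.031,.1,.1)])[0]; yw=np.degrees(v[2]+A)-90
plan(line(b,[rk[0],rk[1],.23,yw],5,.3))
E
```

```text
t 19.45 tcp [0.5108, -0.0946, 0.2417] yaw -5.1 F [0.4, 0.8, -2.4] w 0.0399 q [-0.21, 0.25, 1.84, -0.0, 1.06, -0.12]
right ang [1.43661801] 157.52839526755966 [148, 107]
rack [[ 0.53726169 -0.184046    0.1       ]]
t 19.6 tcp [0.5111, -0.0932, 0.2421] yaw -5.0 F [-0.2, -0.7, -2.5] w 0.0397 q [-0.2, 0.25, 1.84, 0.0, 1.06, -0.12]
[-0.0186, 0.0067, 0.0027, np.float64(0.4), 0.3, -0.0362, 0.0135, 0.0051, np.float64(0.7), 0.3, -0.0539, 0.0202, 0.0075, np.float64(1.0), 0.3, -0.0715, 0.027, 0.0099, np.float64(1.2), 0.3, -0.0892, 0.0338, 0.0123, np.float64(1.5), 0.3] end [0.5373, -0.184, 0.23, -6.4169]
```

View pics/e.png

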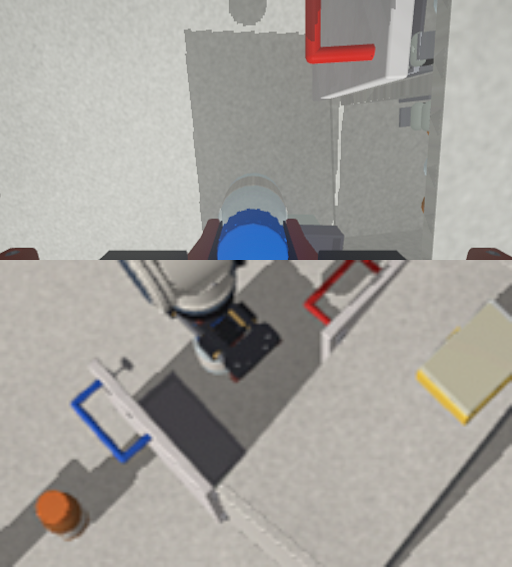

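The picture shows the bottle upright in the hand, and the empty rack (dark, at (190,430)) is clear. I'll move over the rack and lower.

Request:
carry_out(deltas=[-0.015, 0.006, 0, 0.4, 0.3, -0.04, 0.015, 0, 0.7, 0.3, -0.065, 0.025, 0, 1, 0.3, -0.08, 0.031, 0, 1.2, 0.3, -0.088, 0.034, 0, 1.4, 0.3])

```text
clock: 20.32
tcp_pos: [0.5385, -0.1843, 0.2426]
orientation: [0.745, 0.667, -0.0, -0.0]
contact_force: [-0.2, 0.2, -2.4]
grip_width: 0.04
finger_force: 25.0
```

Request:
carry_out(deltas=[0, 0, 0, 0, 0.3, 0, 0, 0, 0, 0.3, 0, 0, 0.005, 0, 0.3, 0, 0, 0.01, 0, 0.3, 0, 0, 0.015, 0, 0.3])

```text
clock: 20.95
tcp_pos: [0.5382, -0.1833, 0.2272]
orientation: [0.745, 0.667, -0.0, -0.0]
contact_force: [0.4, 0.4, -2.7]
grip_width: 0.0398
finger_force: 25.0
```

```bash
python3 - <<'E'
from arc import *
s=st();b=[*s['tcp_pos'],yaw(s)]
# bottle in rack frame
for A in(1.42,1.436):
    a=v[2]+A;rk=world(v,'r',A,[(.031,.1,.1)])[0];print(R.from_euler('z',-a).apply(np.array(s['tcp_pos'])-rk))
E
```

```text
t 20.95 tcp [0.5382, -0.1833, 0.2272] yaw -6.3 F [0.4, 0.4, -2.7] w 0.0398 q [-0.35, 0.34, 1.75, 0.0, 1.05, -0.24]
[-0.0008548  -0.00029554  0.12720182]
[ 0.00073654 -0.0007906   0.12720182]
```

Centred. Lowering about 40 mm, then the last bit slowly.

Request:
carry_out(deltas=[0, 0, 0.007, 0, 0.3, 0, 0, 0.014, 0, 0.3, 0, 0, 0.021, 0, 0.3, 0, 0, 0.028, 0, 0.3, 0, 0, 0.033, 0, 0.3])

```text
clock: 21.58
tcp_pos: [0.5382, -0.1836, 0.1941]
orientation: [0.745, 0.667, -0.0, -0.0]
contact_force: [0.2, 0.5, -2.1]
grip_width: 0.0394
finger_force: 25.0
```

Request:
carry_out(deltas=[0, 0, 0.003, 0, 0.3, 0, 0, 0.006, 0, 0.3, 0, 0, 0.009, 0, 0.3, 0, 0, 0.011, 0, 0.3, 0, 0, 0.012, 0, 0.3])

```text
clock: 22.2
tcp_pos: [0.5383, -0.1836, 0.1826]
orientation: [0.745, 0.667, -0.0, -0.0]
contact_force: [-0.8, -0.9, -3.0]
grip_width: 0.0396
finger_force: 25.0
```

Request:
carry_out(deltas=[0, 0, 0.001, 0, 0.3, 0, 0, 0.002, 0, 0.3, 0, 0, 0.003, 0, 0.3, 0, 0, 0.003, 0, 0.3, 0, 0, 0.003, 0, 0.3])

```text
clock: 22.82
tcp_pos: [0.5383, -0.1836, 0.1797]
orientation: [0.745, 0.667, 0.0, 0.0]
contact_force: [-0.8, 0.0, -3.2]
grip_width: 0.0393
finger_force: 25.0
```

Not touching yet, so I'll go a little further.

Request:
carry_out(deltas=[0, 0, 0.0005, 0, 0.3, 0, 0, 0.001, 0, 0.3, 0, 0, 0.0015, 0, 0.3, 0, 0, 0.002, 0, 0.3, 0, 0, 0.002, 0, 0.3])

```text
clock: 23.45
tcp_pos: [0.5387, -0.1838, 0.1791]
orientation: [0.745, 0.667, 0.0, 0.0]
contact_force: [-2.8, 0.4, 10.8]
grip_width: 0.0394
finger_force: 25.0
```

It's on the floor, at the expected height. I'll ease off, release, and rise.

Request:
carry_out(deltas=[0, 0, -0.0008, 0, 0.3, 0, 0, -0.0008, 0, 0.45, 0, 0, -0.0008, 0, 0.6, 0, 0, -0.0008, 0, 0.7, 0, 0, -0.0008, 0, 0.7])

```text
clock: 24.08
tcp_pos: [0.5383, -0.1836, 0.1783]
orientation: [0.745, 0.667, -0.0, -0.0]
contact_force: [-0.4, -0.6, -0.5]
grip_width: 0.0609
finger_force: 0.0
```

Request:
carry_out(deltas=[0, 0, -0.005, 0, 0.7, 0, 0, -0.02, 0, 0.7, 0, 0, -0.04, 0, 0.7, 0, 0, -0.07, 0, 0.7, 0, 0, -0.1, 0, 0.7])

```text
clock: 24.7
tcp_pos: [0.5384, -0.1837, 0.2805]
orientation: [0.745, 0.667, 0.0, 0.0]
contact_force: [0.2, 0.3, -0.2]
grip_width: 0.0613
finger_force: 0.0
```

Request:
carry_out(deltas=[0.03, -0.03, 0, 0, 0.7, 0.06, -0.06, 0, 0, 0.7, 0.1, -0.09, 0, 0, 0.7, 0.14, -0.12, 0, 0, 0.7, 0.17, -0.13, 0, 0, 0.7])

```text
clock: 25.32
tcp_pos: [0.4264, 0.001, 0.2796]
orientation: [0.745, 0.667, 0.0, 0.0]
contact_force: [1.7, 0.3, 0.1]
grip_width: 0.0616
finger_force: 0.0
```

```bash
python3 meas.py; python3 - <<'E'
from arc import *
A=1.43;rk=world(v,'r',A,[(.031,.1,.1)])[0]
fs={c:manip.grab_frame(c) for c in('scene','top')}
for c in fs:
    print(c,'expected cap top',proj(c,[rk+[0,0,.11]]))
    for x in manip.search_frame('blue_bottle',c): print(np.round(x['position'],3),round(x['confidence'],2))
cv2.imwrite('pics/f.png',cv2.resize(cv2.cvtColor(np.hstack([fs['top'][120:290,200:400],fs['scene'][150:320,120:320]]),cv2.COLOR_RGB2BGR),None,fx=2,fy=2))
E
```

```text
t 25.32 tcp [0.4264, 0.001, 0.2796] yaw -6.3 F [1.7, 0.3, 0.1] w 0.0616 q [-0.03, 0.05, 1.99, 0.0, 1.11, 0.08]
right ang [1.4311433] 543.7762414427191 [152, 145]
rack [[ 0.53749264 -0.18352142  0.1       ]]
scene expected cap top [[189.80661968 239.13074254]]
[ 0.552 -0.186  0.195] 0.8
[0.426 0.265 0.074] 0.78
[0.479 0.469 0.078] 0.65
[0.361 0.317 0.076] 0.63
top expected cap top [[322.60706068 200.56586265]]
[0.472 0.477 0.09 ] 0.73
[ 0.534 -0.174  0.21 ] 0.67
[0.419 0.276 0.106] 0.64
[0.353 0.32  0.11 ] 0.64
```

View pics/f.png

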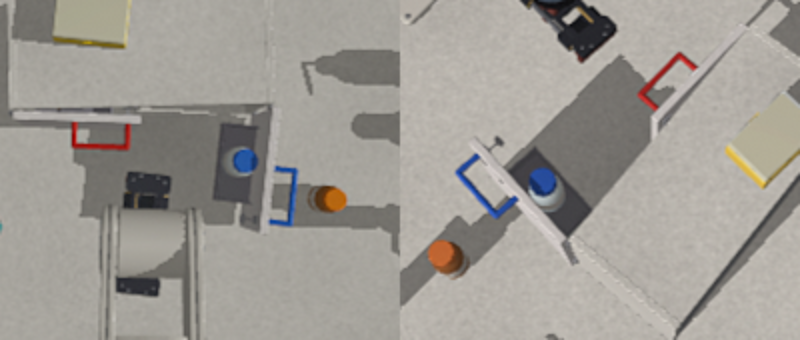

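The bottle stands in the rack (cap at (243,160) top and (543,182) scene, where expected). The left door is still shut, the right door is wide open, and the bystanders look undisturbed.

```bash
python3 -c "
from bench import manip
print(manip.job_done())"
```

```text
the job is handed in; nothing more can be done
None
```

I handed the job in at about 25 s: the left door is snapped shut (about 0.06 rad), the right door is open about 1.43 rad, and the blue-capped bottle is upright in its rack, by the last camera check; no verdict came back.

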